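Fetch the climate logger from the leaning transit canister

TASK

Reach into the leaning transit canister, take out the climate logger that sits at its bottom, and set it down upright in the middle of the flat round reader pad without dropping it. Then swing the canister's lid fully shut; be gentle with the canister, and leave the other things on the worktop where they are.

Things in the scene. Friction and masses are not known exactly. Their poses are not given: they have to be found in the camera images.
- canister: blue round canister fixed on a wooden stand 164 x 112 mm. Origin: under the stand, z up. Its axis leans 25 deg: floor to mouth runs along (-0.423, 0, 0.906) of this frame, so the mouth looks up and to -x, roughly to the robot's right. Inside 84 mm wide, 97 deep; rim 98 over all: widely spread fingers do not fit. A black saddle, 28 mm up from the floor, keeps the logger on the axis
- canister_mouth (a point): centre of the canister's mouth, on its axis in the plane of the rim; at (-0.008, 0, 0.122) m in the canister's frame
- canister_floor (a point): centre of the canister's inner floor, on its axis, 97 mm below the mouth; at (0.033, 0, 0.035) m in the canister's frame
- lid_hinge (a point): middle of the lid's hinge, on the uppermost point of the rim (the side away from which the mouth looks), 50 mm from the mouth's centre; at (0.037, 0, 0.144) m in the canister's frame. The hinge's axis is the canister frame's y axis
- lid (a joint): lid hinge, rad: 0 = shut, flat on the rim; grows as it swings up and back (2.01 = straight up). Starts open, 1.8 to 2.15; stiff (0.08 N m), stays where left; push its outer face to shut it. Aluminium disc, 98 mm wide, 6 mm thick, underside in the plane of the hinge; a tab 26 mm wide ends 110 mm from the hinge
- logger: climate logger, 50 to 100 g: white cylinder, 32 mm in diameter and 30 mm tall, with an orange cap on it to grip, 20 mm in diameter and 22 mm tall (52 mm in all). Origin: centre of its underside; +z along its axis to the cap. At the start it stands on the canister's floor, its axis on the canister's axis, the cap's top 45 mm below the mouth
- reader: black reader pad, a disc 100 mm in diameter and 10 mm thick with a grey spot in the middle of its top and a small plug housing at its edge, fixed to the worktop. Origin: centre of its underside
- reader_top (a point): centre of the reader pad's top face (the grey spot), 10 mm above the worktop
- specimen_box: bystander: white card box with an egg on wool, 68 x 65 x 42 mm, origin at the centre of its underside
- egg_stand: bystander: pale blue egg on a turned wooden stand, 45 mm wide, 64 mm tall, origin at the centre of its underside
- block: bystander: small wooden block, 30 x 45 x 20 mm, origin at the centre of its underside
Not all that is in view belongs to the job. What is shaped like the reader but pink or purple is not meant.

How it is judged (in metres and radians):
On the way, in this order (a step that is already met when the one before it is completed fails the run):
1. the logger is lifted right out of the canister (distance between logger and canister_floor above 0.115 m and height (world z) of logger above 0.06 m), for 0.1 s.
2. the logger stands upright on the middle of the reader pad, let go (horizontal distance between logger and reader_top below 0.025 m and z of logger in the frame of reader_top between -0.005 and 0.005 m and angle between logger's own z axis and vertical below 0.12 rad and contact force between the fingers and logger below 0.1 N), for 0.2 s.
At the end, for the whole second after the job is handed in: the logger stands upright (within 0.12 rad) on the reader pad's top, its centre within 25 mm of the pad's centre, released and at rest, and the canister's lid is shut (hinge angle under 0.08 rad) (all of step 2 and value of joint lid below 0.08 rad and linear speed of logger below 0.02 m/s); the robot touches nothing.
It fails at once if the logger is let go more than 20 mm above the reader pad (horizontal distance between logger and reader_top below 0.06 m and z of logger in the frame of reader_top above 0.02 m and contact force between anything else and logger below 0.02 N).
It fails at once if the robot presses on the canister or its lid with more than 40 N (contact force between any of the fingers, the arm and canister above 40 N).
It fails at once if a bystander (specimen box, egg on its stand, wooden block) is moved by more than 20 mm (distance of any of specimen_box, egg_stand, block from where it was at the start of the episode above 0.02 m).
It also fails if it takes over 66 s, if anything falls off the work surface, if the arm or the gripper's body presses on something with over 40 N, if the wrist force passes 120 N, or if a joint passes its speed limit or range.

ROBOT

A 6-joint arm with a two-finger parallel gripper is mounted at the origin on a cart in front of the work surface, level with it; the furniture and walls round the work are solid. World frame = base frame: x ahead of the robot, y to its left, z up, the work surface at z = 0. Lengths are in mm, angles in rad, forces in N, time in s.
With the tool pointing down it reaches from about 325 to 900 mm from the base axis. Payload 6.1 kg.
Tool frame: the origin (TCP) lies on the centre line of the jaws, within the pads' length; the fingertips stand 25 mm ahead of it and the grasp point (between the pads) lies 6 mm ahead of it; z points along the fingers, y is the line along which they close (so a half turn about z gives the same grasp; the last joint's range is limited). The gripper opens to 87 mm and grips with 3 to 60 N. Pads are 19 mm wide; open, the fingers measure 117 mm over their backs; the gripper's body (75 mm by 190 mm) begins 51 mm behind the grasp point.
Start: joints at [-1.377, 0.22, 1.526, -0, 1.395, -0.126], TCP at [196.478, -593.306, 247.538] pointing down, gripper open.
Joint ranges: [-2.98, 2.98], [-0.91, 2.08], [0.09, 2.57], [-1.24, 4.39], [0.2, 2.65], [-2.68, 2.68]. Speed limits (rad/s): [2.57, 2.57, 3.01, 3.14, 3.14, 3.14].

INTERFACE

Orientations are given as a 3x3 rotation matrix whose columns are the frame's x, y, z axes.
In Python, from workcell import env, vision gives the robot as it stands. The module is installed in compiled form; this text tells all that it offers.
- The arm moves only by the tool send_rows, never from a script. Its argument "series" is a list that holds one entry, the list of rows, each a list of 5 numbers: the shift along the world's x, y, z in cm, then the turn about the world's z in rad, then the finger opening in cm, from 0 to 8.7. In form: [[[x, y, z, spin, gripper], ...]]. A call has 1 to 8 rows; each row is the pose to reach, as a shift and turn from the pose commanded when the call began; what a row does not reach only later rows make up. A row lasts 1/12 s, in which the tool goes at most 41.7 mm and 7.16 degrees, less where a joint would pass 70% of its speed; a pose out of reach is approached as far as the arm can. A call with a gripper value outside its range is refused whole. The fingers move at their own pace and stop on an object; "grip_force" is the grip in N (left out, the last holds). Time passes only in rows, so rows that repeat a pose let the fingers close. It gives the time, the measured TCP pose, the force, the opening and the grip force at its end, in the units of the state.
- env.state(): the state, without advancing time (a new reading comes with each control period).
- vision.capture(name): name is "side" or "top" or "wrist"; returns a dict with "img" (384x512x3 uint8, red, green, blue), "fx", "fy", "cx", "cy" (pixels), "R" (3x3) and "t" (3): a world point X has camera coordinates R X + t; the wrist camera has in their place "T_tool_cam" (4x4, takes a point from camera to tool coordinates, whose origin is the TCP and whose axes are the flange's). Camera axes: x right, y down, z forward; pixel columns grow to the right and rows downward; lengths in mm; the calibration is good to about 2 mm. The wrist camera is an equidistant fisheye: a pixel r from the principal point sees the ray r / f radians off the axis. A picture is of the moment at which its call begins: read the wrist's pose just before it. There is no depth.
- env.sign_off(): hands the job in; it is judged then, once.
The state is a dict: "t": time; "joint_positions": joint angles; "qvel": joint speeds; "effort": joint torques, N m; "eef_pos": TCP position; "eef_rot": TCP orientation; "wrist_force": force on the tool from outside, world axes, zero at the start; "wrist_torque": the same for the moment, N m; "gripper_width": opening from 0.0 (shut) to 1.0 (fully open); "grasp_force": force on a finger pad.
Only numpy, scipy, OpenCV 4.12 (cv2) and the standard library are available. Lean on these libraries where they do the work, as an engineer would, in place of code of your own. Each camera call takes 0.05 s, during which the arm holds its last target. There are 200 camera calls.

## Working session

There is one attempt and no reset: what is moved stays moved. The work goes in short steps, Python scripts to look and compute and a tool call to move; the robot and the scene stay as the last step left them, time stands still between calls to the robot, and variables do not carry over. Pictures are saved under pics/ and viewed, at most 10 in all, crops included, and the job is handed in when it is done.

Besides the shell and the picture viewer there is one more tool, called after "Emit:" by a JSON object that holds its "api" and its "payload", one argument or row to a line. send_rows: Moves the arm, as the interface text tells. Its arguments: {"type":"object","properties":{"series":{"type":"array"},"grip_force":{"type":"number"}},"required":["series"]}

```bash
mkdir -p pics; cat > h.py <<'E'
from workcell import env, vision
import numpy as np, cv2, json
def snap(n,f):
    c=vision.capture(n); cv2.imwrite('pics/'+f+'.png',c['img'][:,:,::-1]); 
    np.savez('pics/'+f+'.npz',**{k:np.array(v) for k,v in c.items()}); return c
def ray(c,u,v):
    R=np.array(c['R']);t=np.array(c['t'])
    d=R.T@np.array([(u-c['cx'])/c['fx'],(v-c['cy'])/c['fy'],1]);return -R.T@t,d/np.linalg.norm(d)
def proj(c,X):
    p=np.array(c['R'])@X+np.array(c['t']);return c['fx']*p[0]/p[2]+c['cx'],c['fy']*p[1]/p[2]+c['cy']
def atz(c,u,v,z):
    o,d=ray(c,u,v);return o+d*(z-o[2])/d[2]
def tri(a,b):
    (o,d),(p,e)=a,b
    s=np.linalg.lstsq(np.c_[d,-e],p-o,rcond=None)[0];x=o+s[0]*d;y=p+s[1]*e
    return (x+y)/2,np.linalg.norm(x-y)
E
python3 - <<'E'
from h import *
a=snap('side','s0');b=snap('top','t0')
cv2.imwrite('pics/both.png',np.vstack([a['img'],b['img']])[:,:,::-1][:, :].copy()) 
for c in(a,b): print(-np.array(c['R']).T@c['t'],c['R'][2],c['fx'])
print(env.state())
E
```

```text
[ 496.68941064 1277.37303782  902.08653374] [ 0.00159633 -0.84512716 -0.53456295] 495.7447321726387
[ 444.12751074   17.0385923  1298.30942055] [ 0.05714792 -0.00645316 -0.99834487] 475.4497164358006
{'t': 0.1, 'joint_positions': array([-1.37709568e+00,  2.21178120e-01,  1.52752331e+00,  5.84088917e-07,
        1.39471221e+00, -1.26085031e-01]), 'qvel': array([-0.00098785, -0.00041772, -0.00143531, -0.00113693,  0.00013795,
       -0.00110902]), 'effort': array([ 1.11207741e-03, -4.95944238e+01, -3.88518441e+01,  7.03554391e-02,
        5.15669317e-02, -5.32654360e-05]), 'eef_pos': array([ 196.37888718, -592.78491921,  246.51342337]), 'eef_rot': array([[ 9.49302886e-01,  3.14362702e-01, -3.49958831e-04],
       [ 3.14362813e-01, -9.49301232e-01,  1.78703426e-03],
       [ 2.29560569e-04, -1.80645083e-03, -9.99998342e-01]]), 'wrist_force': array([-0.55890401, -0.29179493, -0.35188395]), 'wrist_torque': array([-0.0060944 ,  0.01022079,  0.05697748]), 'grasp_force': 0.0, 'gripper_width': 0.9989539325908346}
```

View pics/s0.png

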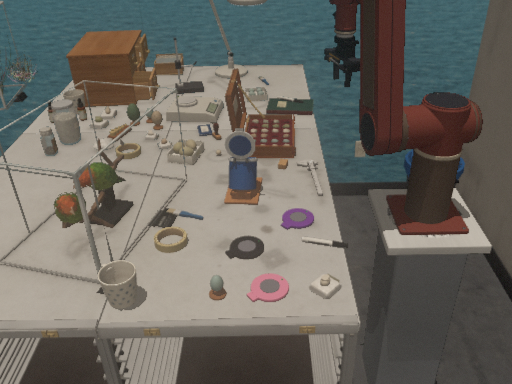

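View pics/t0.png

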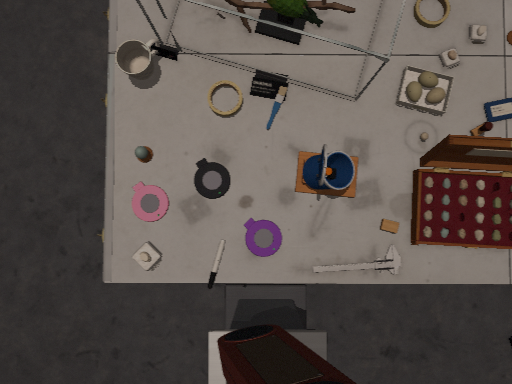

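The side view shows the canister at (243,175) with its lid up. It also shows the black reader at (247,247), the purple disc at (298,218) and the pink disc at (269,288). In the top view, the canister mouth is at (337,170), the orange cap at (330,172), and the black reader at (212,180). The lookalikes there are the purple disc at (263,238) and the pink one at (150,202). I choose the black pad and will check it in one enlarged crop, together with the canister and the gripper.

```bash
python3 - <<'E'
from h import *
a=cv2.imread('pics/s0.png');b=cv2.imread('pics/t0.png')
z=lambda i,x,y,w,h,s:cv2.resize(i[y:y+h,x:x+w],None,fx=s,fy=s,interpolation=cv2.INTER_CUBIC)
A=z(a,215,125,100,75,4);B=z(b,285,130,100,75,4);C=z(a,215,200,100,75,4);D=z(b,180,145,100,75,4)
cv2.imwrite('pics/m.png',np.vstack([np.hstack([A,B]),np.hstack([C,D])]))
snap('wrist','w0')
G=z(a,310,20,70,75,4);w=cv2.imread('pics/w0.png')
cv2.imwrite('pics/g.png',np.hstack([G,cv2.resize(w,(400,300))]))
print(np.load('pics/w0.npz')['T_tool_cam'],np.load('pics/w0.npz')['fx'])
E
```

```text
[[-2.17697200e-04 -9.64661662e-01 -2.63491613e-01  7.14041870e+01]
 [ 9.99999956e-01 -1.57282913e-04 -2.50377588e-04 -7.64875350e-01]
 [ 2.00086932e-04 -2.63491656e-01  9.64661654e-01 -1.36377484e+02]
 [ 0.00000000e+00  0.00000000e+00  0.00000000e+00  1.00000000e+00]] 297.3186396354542
```

View pics/m.png

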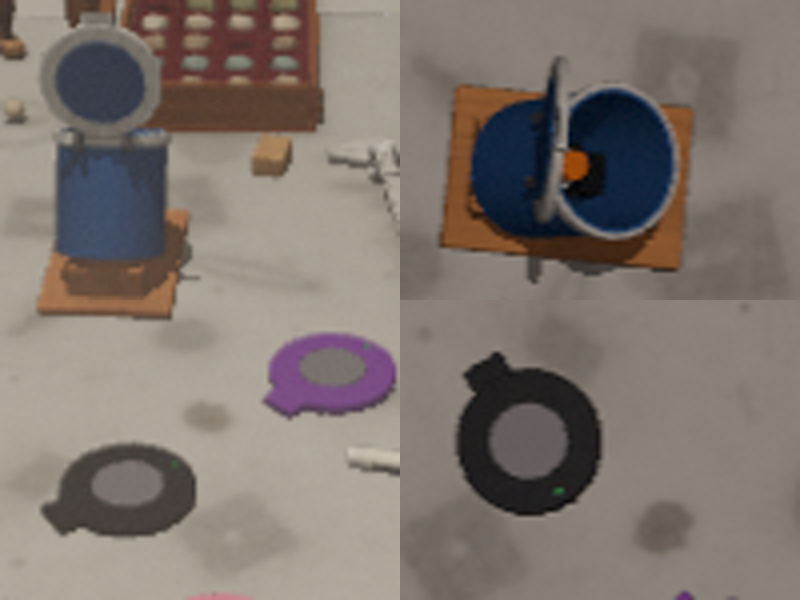

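View pics/g.png

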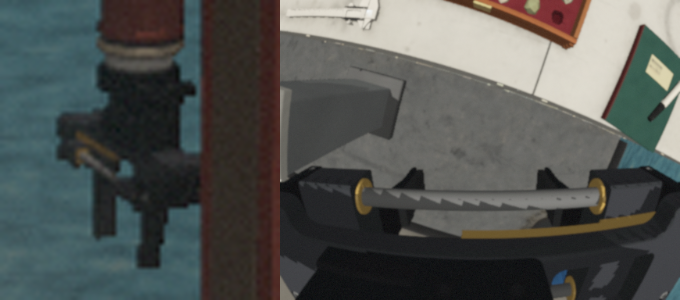

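The crop confirms the choice: black pad, grey spot at top (212,180) and side (246.8,245.8). The orange cap shows in the mouth at top (328.8,170.8), and the lid stands nearly upright. Next I fit the poses.

```bash
cat > fit.py <<'E'
from h import *
from scipy.optimize import least_squares
L=lambda f:dict(np.load('pics/'+f+'.npz'))
s,t=L('s0'),L('t0')
print('reader',tri(ray(t,212,180),ray(s,246.75,245.75)))
for n,p in dict(block=(390,226),).items(): print(n,atz(t,*p,20))
q=np.linspace(0,2*np.pi,181)
ez=np.array([-.4226,0,.9063]);ex=np.array([.9063,0,.4226]);ey=np.array([0,1,0])
def circ(c,a,b,r): return c+r*(np.cos(q)[:,None]*a+np.sin(q)[:,None]*b)
def W(p,P):
    c,sn=np.cos(p[2]),np.sin(p[2]); return np.atleast_2d(P)@np.array([[c,sn,0],[-sn,c,0],[0,0,1]])+[p[0],p[1],0]
def uv(c,P): return np.array([proj(c,x) for x in P])
def lidv(a): return -ex*np.cos(a)+ez*np.sin(a), -ez*np.cos(a)-ex*np.sin(a)  # along, inner normal
H=np.array([37,0,144.]);M=np.array([-8,0,122.])
top=lambda x,y:(285+(x-400)/4,130+y/4)
side=lambda x,y:(215+x/4,125+y/4)
def res(p,full=False):
    R=uv(t,W(p,circ(M,ex,ey,49)));r=[]
    r+=[R[:,0].max()-top(679,0)[0],R[:,1].min()-top(0,85)[1],R[:,1].max()-top(0,239)[1]]
    cap=uv(t,W(p,M-45*ez))[0]; r+=list(cap-top(576,162))
    l,n=lidv(p[3])
    K=uv(s,W(p,circ(H+l*50,l,ey,49))); r+=[K[:,0].min()-side(40,0)[0],K[:,0].max()-side(160,0)[0]]
    K2=uv(s,W(p,H+l*110))[0]; r+=list(K2-side(98,12))
    for x,y in((82,56),(82,-56),(-82,-56),(-82,56)): pass
    st=uv(t,W(p,[[82,56,12],[82,-56,12],[-82,-56,12],[-82,56,12]]))
    I=np.array([top(*c) for c in((460,87),(693,107),(680,270),(443,245))])
    for a in st: r+=list(.5*(a-I[np.argmin(np.linalg.norm(I-a,axis=1))]))
    return np.array(r)
if __name__=='__main__':
    c0=atz(t,335,170,122)
    f=least_squares(res,[c0[0],c0[1]+8,np.pi/2,2.0],loss='soft_l1')
    p=f.x;print('pose',p,'\nres',res(p).round(1))
    for n,P in dict(mouth=M,hinge=H,captop=M-45*ez,floor=M-97*ez).items():print(n,W(p,P)[0].round(1))
    np.save('pose.npy',p)
E
python3 fit.py
```

```text
reader (array([554.93139108, 153.34527506,   8.24489799]), np.float64(3.2483512999994435))
block [ 434.54987677 -327.46954163   20.        ]
pose [ 572.88105918 -163.90401722    1.49476102    2.0818185 ] 
res [-0.4 -0.4  0.5 -0.8  1.1 -0.9  0.  -1.  -0.2  0.6  0.7  0.1  0.   1.
 -0.   1.1  0.1]
mouth [ 572.3 -171.9  122. ]
hinge [ 575.7 -127.   144. ]
captop [ 573.7 -152.9   81.2]
floor [ 575.4 -131.    34.1]
```

Emit:
{"api": "send_rows", "payload": {
  "series": [
    [[0,0,4,0,3.6],[0,0,8.5,0,3.6],[2.5,2.7,8.5,0,3.6],[5.2,5.6,8.5,0,3.6],[7.9,8.5,8.5,0,3.6],[10.6,11.4,8.5,0,3.6],[13.3,14.3,8.5,0,3.6],[16,17.2,8.5,0,3.6]]
  ]
}}

```text
t: 0.82
eef_pos: [357.3, -419.7, 332.3]
eef_rot: [[0.949, 0.314, -0.0], [0.314, -0.949, 0.0], [0.0, -0.0, -1.0]]
wrist_force: [0.8, -0.5, 0.2]
gripper_width: 0.487
grasp_force: 0.0
```

Emit:
{"api": "send_rows", "payload": {
  "series": [
    [[2.7,2.9,0,0,3.6],[5.4,5.8,0,0,3.6],[8.1,8.7,0,0,3.6],[10.8,11.6,0,0,3.6],[13.5,14.5,0,0,3.6],[16.2,17.4,0,0,3.6],[18.9,20.3,0,0,3.6],[21.5,22.8,0,0,3.6]]
  ]
}}

```text
t: 1.48
eef_pos: [572.5, -191.0, 332.3]
eef_rot: [[0.949, 0.315, -0.0], [0.315, -0.949, 0.0], [-0.0, -0.001, -1.0]]
wrist_force: [0.3, -0.7, 0.1]
gripper_width: 0.412
grasp_force: 0.0
```

Emit:
{"api": "send_rows", "payload": {
  "series": [
    [[0,0,0,0,3.6],[0,0,0,0,3.6],[0,0,0,0,3.6],[0,0,0,0,3.6]]
  ]
}}

```text
t: 1.82
eef_pos: [570.7, -194.2, 332.3]
eef_rot: [[0.95, 0.313, -0.001], [0.313, -0.95, -0.0], [-0.001, -0.0, -1.0]]
wrist_force: [0.2, -0.5, -0.0]
gripper_width: 0.416
grasp_force: 0.0
```

```bash
cat >> h.py <<'E'
def wsnap(f):
    s=env.state();c=snap('wrist',f);np.savez('pics/'+f+'s.npz',p=s['eef_pos'],R=s['eef_rot']);return c,s
def wray(f,u,v):
    c=np.load('pics/'+f+'.npz');s=np.load('pics/'+f+'s.npz')
    a=np.array([u-c['cx'],v-c['cy']]);r=np.hypot(*a);th=r/c['fx']
    d=np.r_[np.sin(th)*a/r,np.cos(th)];T=c['T_tool_cam']
    return s['R']@T[:3,3]+s['p'],s['R']@T[:3,:3]@d
def wproj(f,X):
    c=np.load('pics/'+f+'.npz');s=np.load('pics/'+f+'s.npz');T=c['T_tool_cam']
    p=T[:3,:3].T@(s['R'].T@(X-s['p'])-T[:3,3]);th=np.arctan2(np.hypot(*p[:2]),p[2])
    return np.array([c['cx'],c['cy']])+c['fx']*th*p[:2]/np.hypot(*p[:2])
E
python3 - <<'E'
from h import *
from fit import *
c,s_=wsnap('w1');print(s_['t'],s_['eef_pos'],s_['joint_positions'].round(3),s_['wrist_force'])
i=c['img'][:,:,::-1].copy();p=np.load('pose.npy')
for n,P in dict(M=M,H=H,C=M-45*ez).items():print(n,wproj('w1',W(p,P)[0]).round(1))
cv2.imwrite('pics/w1z.png',cv2.resize(i,(800,600),interpolation=cv2.INTER_CUBIC))
E
```

```text
reader (array([554.93139108, 153.34527506,   8.24489799]), np.float64(3.2483512999994435))
block [ 434.54987677 -327.46954163   20.        ]
1.8167 [ 570.74930508 -194.22024036  332.32864753] [-0.459  0.127  1.475 -0.     1.54   0.794] [ 0.20623094 -0.47620794 -0.04062125]
M [239.4 161.1]
H [201.  149.7]
C [227.8 150.2]
```

View pics/w1z.png

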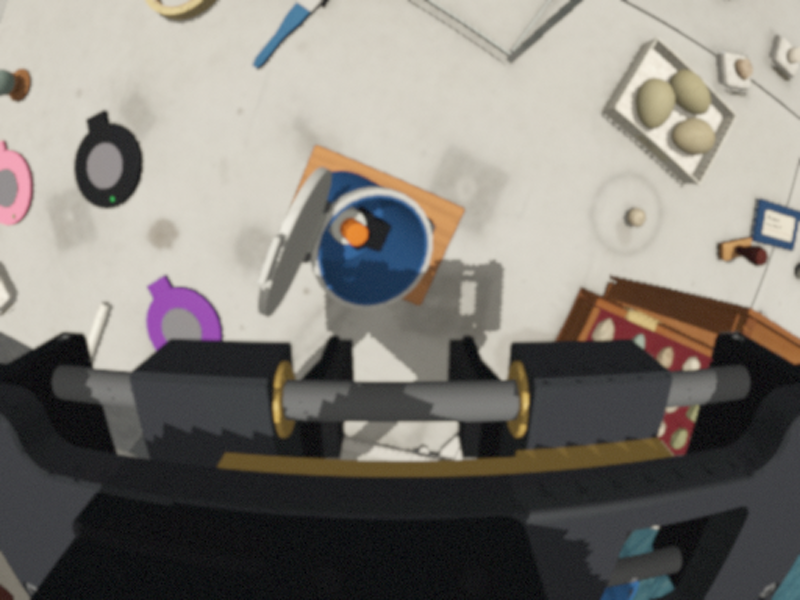

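The cap is at (227.8,149.1), within 1 px of the prediction. The mouth centre is near (238.7,157.6) and the reader spot at (67.2,105.6). I refit with these three.

```bash
python3 - <<'E'
from fit import *
print('reader tw',tri(ray(t,212,180),wray('w1',67.2,105.6)), 'sw',tri(ray(s,246.75,245.75),wray('w1',67.2,105.6)))
print('cap',tri(ray(t,328.9,170.6),wray('w1',227.8,149.1)))
print('reader proj',wproj('w1',np.array([555,153,10.])))
k=1/1.5625
def r2(p):
    R=np.array([wproj('w1',x) for x in W(p,circ(M,ex,ey,49))])
    e=[R[:,0].max()-434*k,R[:,1].min()-186*k,R[:,1].max()-307*k]
    e+=list(wproj('w1',W(p,M-45*ez)[0])-[227.8,149.1])
    st=[wproj('w1',W(p,x)[0]) for x in([82,-56,12],[-82,-56,12])]
    e+=list(.7*(st[0]-np.array([315,146])*k))+list(.7*(st[1]-np.array([465,209])*k))
    return 2*np.array(e)
p0=np.load('pose.npy');print(r2(p0)/2)
f=least_squares(lambda p:np.r_[res(p),r2(p)],p0,loss='soft_l1')
print(f.x,r2(f.x)/2,res(f.x).round(1))
for n,P in dict(mouth=M,hinge=H,captop=M-45*ez,floor=M-97*ez).items():print(n,W(f.x,P)[0].round(1))
np.save('pose.npy',f.x)
E
```

```text
reader (array([554.93139108, 153.34527506,   8.24489799]), np.float64(3.2483512999994435))
block [ 434.54987677 -327.46954163   20.        ]
reader tw (array([556.17010902, 153.15528963,   8.22059783]), np.float64(0.858006107969534)) sw (array([554.50779749, 153.2072478 ,   7.74972617]), np.float64(2.385404129602146))
cap (array([ 575.95336279, -153.30442121,   88.17303617]), np.float64(1.0959766238830935))
reader proj [ 66.53378116 106.05526492]
[-1.29227587  1.48346068  2.06057533 -0.03146606  1.10207857  0.91194866
  0.03262892  2.71165738  0.06763397]
[ 574.2763313  -163.50815505    1.50713215    2.07675446] [-1.23875075  0.09752315  0.96262541 -0.04196743  0.11011475  0.47604446
 -0.29839288  2.65022907 -1.1238081 ] [-0.6 -1.  -0.1 -1.   0.6 -1.2 -0.2 -1.2 -0.3  0.7  0.6 -0.1 -0.1  0.8
 -0.5  1.2 -0.4]
mouth [ 573.8 -171.5  122. ]
hinge [ 576.6 -126.6  144. ]
captop [ 575.  -152.5   81.2]
floor [ 576.4 -130.6   34.1]
```

Emit:
{"api": "send_rows", "payload": {
  "series": [
    [[0,0.5,0,0.12,3.6],[0.1,1,0,0.24,3.6],[0.2,1.5,0,0.36,3.6],[0.3,2,0,0.48,3.6],[0.4,2.5,0,0.6,3.6],[0.5,2.9,0,0.72,3.6],[0.5,2.9,0,0.84,3.6],[0.5,2.9,0,0.96,3.6]]
  ]
}}

```text
t: 2.53
eef_pos: [575.8, -165.4, 332.8]
eef_rot: [[0.283, 0.959, 0.0], [0.959, -0.283, -0.0], [-0.0, 0.0, -1.0]]
wrist_force: [-0.6, 1.4, -0.7]
gripper_width: 0.415
grasp_force: 0.0
```

Emit:
{"api": "send_rows", "payload": {
  "series": [
    [[0,0,0,0.12,3.6],[0,0,-1,0.22,3.6],[0,0,-4,0.22,3.6],[0,0,-7,0.22,3.6],[0,0,-9,0.22,3.6],[0,0,-9,0.22,3.6],[0,0,-9,0.22,3.6],[0,0,-9,0.22,3.6]]
  ]
}}

```text
t: 3.2
eef_pos: [576.9, -165.4, 244.5]
eef_rot: [[0.072, 0.997, 0.002], [0.997, -0.072, -0.001], [-0.001, 0.002, -1.0]]
wrist_force: [0.1, -0.7, 0.4]
gripper_width: 0.415
grasp_force: 0.0
```

Emit:
{"api": "send_rows", "payload": {
  "series": [
    [[-0.1,0,-1.5,0,3.6],[-0.1,0,-3,0,3.6],[-0.1,0,-4.5,0,3.6],[-0.1,0,-6,0,3.6],[-0.1,0,-6.6,0,3.6],[-0.1,0,-6.6,0,3.6]]
  ]
}}

```text
t: 3.7
eef_pos: [575.5, -164.7, 176.8]
eef_rot: [[0.071, 0.997, 0.0], [0.997, -0.071, -0.0], [-0.0, 0.0, -1.0]]
wrist_force: [-0.6, 0.4, -0.6]
gripper_width: 0.413
grasp_force: 0.3
```

Emit:
{"api": "send_rows", "payload": {
  "series": [
    [[0,0.3,0,0,3.6],[0,0.6,0,0,3.6],[0,0.9,0,0,3.6],[0,1.2,0,0,3.6],[0,1.2,0,0,3.6]]
  ]
}}

```text
t: 4.12
eef_pos: [576.0, -151.7, 177.5]
eef_rot: [[0.07, 0.998, 0.001], [0.998, -0.07, -0.0], [-0.0, 0.001, -1.0]]
wrist_force: [-0.7, 0.7, 0.6]
gripper_width: 0.414
grasp_force: 0.1
```

Emit:
{"api": "send_rows", "payload": {
  "series": [
    [[0,0.2,0,0,3.6],[0,0.4,0,0,3.6],[0,0.6,0,0,3.6],[0,0.6,0,0,3.6],[0,0.6,0,0,3.6]]
  ]
}}

```text
t: 4.53
eef_pos: [575.3, -146.0, 176.4]
eef_rot: [[0.071, 0.998, -0.0], [0.998, -0.071, 0.0], [0.0, -0.0, -1.0]]
wrist_force: [-1.3, -0.6, 0.3]
gripper_width: 0.412
grasp_force: 0.0
```

```bash
python3 - <<'E'
from h import *
print(env.state()['wrist_force'])
a=snap('side','s1')['img'][:,:,::-1]
cv2.imwrite('pics/s1z.png',cv2.resize(a[80:200,190:330],None,fx=5,fy=5,interpolation=cv2.INTER_CUBIC))
E
```

```text
[-1.25832601 -0.56476641  0.28077183]
```

View pics/s1z.png

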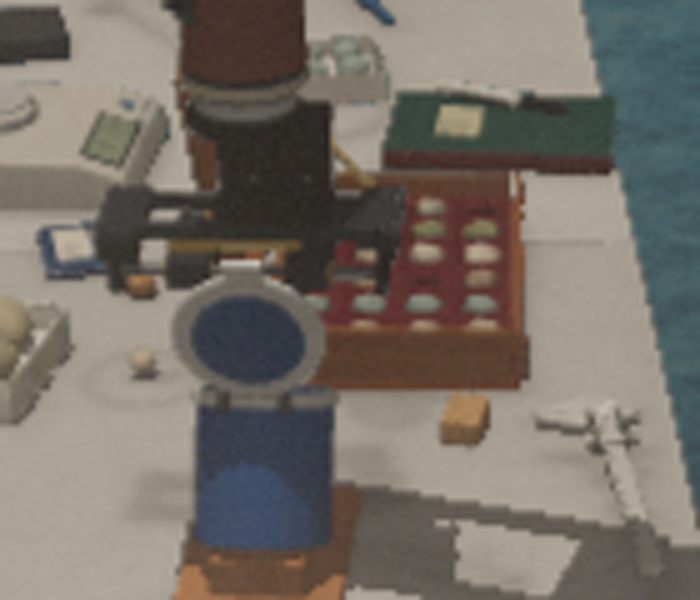

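The lid's tab has moved down from (239.5,128) to (239.4,132.4), so it has yielded backwards without noticeable force. I compute its angle.

```bash
python3 - <<'E'
from fit import *
p=np.load('pose.npy')
for a in np.arange(2.0,2.9,.1):
    l,n=lidv(a);print(round(a,2),np.round(proj(s,W(p,H+l*110)[0]),1))
E
```

```text
reader (array([554.93139108, 153.34527506,   8.24489799]), np.float64(3.2483512999994435))
block [ 434.54987677 -327.46954163   20.        ]
2.0 [238.6 126.5]
2.1 [238.2 128.1]
2.2 [237.9 130.1]
2.3 [237.5 132.4]
2.4 [237.3 135. ]
2.5 [237.  137.9]
2.6 [236.7 141. ]
2.7 [236.5 144.3]
2.8 [236.4 147.7]
```

Emit:
{"api": "send_rows", "payload": {
  "series": [
    [[0,0.2,0,0,3.6],[0,0.4,0,0,3.6],[0,0.6,0,0,3.6],[0,0.6,0,0,3.6],[0,0.6,0,0,3.6]]
  ]
}}

```text
t: 5.0
eef_pos: [575.4, -140.0, 176.5]
eef_rot: [[0.071, 0.998, -0.0], [0.998, -0.071, 0.0], [0.0, -0.0, -1.0]]
wrist_force: [0.3, 0.1, -0.5]
gripper_width: 0.413
grasp_force: 0.0
```

Emit:
{"api": "send_rows", "payload": {
  "series": [
    [[0,0,0.8,0,3.6],[0,0.2,0.8,0,3.6],[0,0.4,0.8,0,3.6],[0,0.6,0.8,0,3.6],[0,0.6,0.8,0,3.6],[0,0.6,0.8,0,3.6]]
  ]
}}

```text
t: 5.5
eef_pos: [575.5, -134.1, 184.6]
eef_rot: [[0.071, 0.998, 0.0], [0.998, -0.071, -0.0], [-0.0, 0.0, -1.0]]
wrist_force: [0.4, -0.1, 0.3]
gripper_width: 0.415
grasp_force: 0.2
```

Emit:
{"api": "send_rows", "payload": {
  "series": [
    [[0,0.2,0,0,3.6],[0,0.4,0,0,3.6],[0,0.6,0,0,3.6],[0,0.6,0,0,3.6],[0,0.6,0,0,3.6]]
  ]
}}

```text
t: 5.92
eef_pos: [575.4, -128.7, 184.5]
eef_rot: [[0.071, 0.997, -0.0], [0.997, -0.071, -0.001], [-0.001, -0.0, -1.0]]
wrist_force: [-1.0, -3.1, -0.1]
gripper_width: 0.417
grasp_force: 1.5
```

Emit:
{"api": "send_rows", "payload": {
  "series": [
    [[0,0.2,0,0,3.6],[0,0.4,0,0,3.6],[0,0.6,0,0,3.6],[0,0.6,0,0,3.6],[0,0.6,0,0,3.6]]
  ]
}}

```text
t: 6.33
eef_pos: [575.5, -126.0, 185.0]
eef_rot: [[0.072, 0.997, 0.0], [0.997, -0.072, -0.007], [-0.007, 0.001, -1.0]]
wrist_force: [-0.8, -16.0, -0.9]
gripper_width: 0.413
grasp_force: 6.1
```

```bash
python3 - <<'E'
from h import *
print(env.state()['wrist_force'])
a=snap('side','s2')['img'][:,:,::-1]
cv2.imwrite('pics/s2z.png',cv2.resize(a[80:200,190:330],None,fx=5,fy=5,interpolation=cv2.INTER_CUBIC))
E
```

```text
[ -0.83478105 -15.98409085  -0.85269196]
```

View pics/s2z.png

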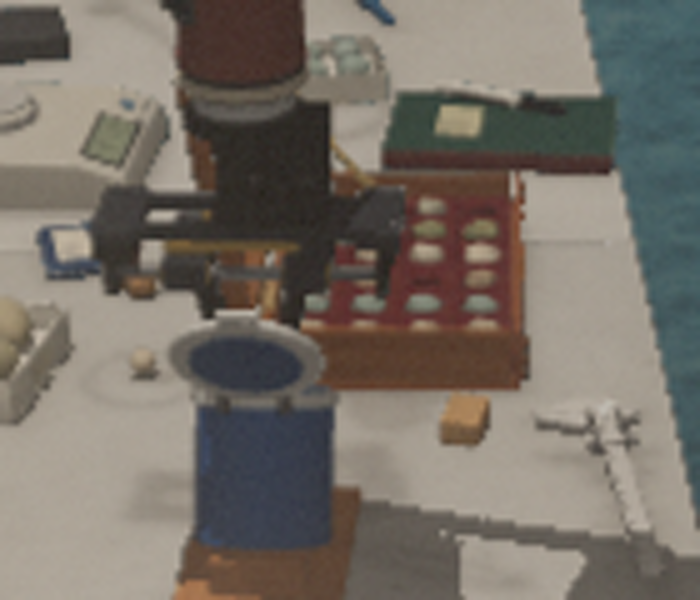

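The tab is now at v=142.6, so the lid is at about 2.65 rad. That gives enough room for the gripper body. I back off and descend above the cap.

Emit:
{"api": "send_rows", "payload": {
  "series": [
    [[0,-1,0,0,3.6],[0,-2.2,0,0,3.6],[0,-3.4,0,0,3.6],[0,-3.9,0,0,3.6],[0,-3.9,-2,0,3.6],[0,-3.9,-4,0,3.6],[0,-3.9,-5,0,3.6],[0,-3.9,-5,0,3.6]]
  ]
}}

```text
t: 7.05
eef_pos: [573.4, -160.5, 131.3]
eef_rot: [[0.071, 0.997, -0.005], [0.997, -0.071, 0.003], [0.002, -0.006, -1.0]]
wrist_force: [-0.6, -0.4, -0.1]
gripper_width: 0.414
grasp_force: 0.0
```

Emit:
{"api": "send_rows", "payload": {
  "series": [
    [[0,0,-0.8,0,3.6],[0,0,-1.6,0,3.6],[0,0,-2.2,0,3.6],[0,0,-2.2,0,3.6],[0,0,-2.2,0,3.6]]
  ]
}}

```text
t: 7.47
eef_pos: [575.3, -161.2, 112.3]
eef_rot: [[0.071, 0.997, -0.001], [0.997, -0.071, 0.0], [0.0, -0.001, -1.0]]
wrist_force: [-0.3, 0.4, -0.1]
gripper_width: 0.414
grasp_force: 0.1
```

Emit:
{"api": "send_rows", "payload": {
  "series": [
    [[0,0,-0.3,0,3.6],[0,0,-0.6,0,3.6],[0,0,-0.9,0,3.6],[0,0,-0.9,0,3.6],[0,0,-0.9,0,3.6]]
  ]
}}

```text
t: 7.88
eef_pos: [575.4, -161.9, 103.7]
eef_rot: [[0.071, 0.997, -0.0], [0.997, -0.071, -0.001], [-0.001, 0.0, -1.0]]
wrist_force: [-3.0, -4.2, 2.7]
gripper_width: 0.413
grasp_force: 2.6
```

Emit:
{"api": "send_rows", "payload": {
  "series": [
    [[0,0.1,-0.1,0,3.6],[0,0.1,-0.1,0,3.6],[0,0.1,-0.1,0,3.6]]
  ]
}}

```text
t: 8.13
eef_pos: [575.6, -161.8, 103.5]
eef_rot: [[0.072, 0.997, 0.001], [0.997, -0.072, -0.002], [-0.002, 0.001, -1.0]]
wrist_force: [-5.5, -6.0, 6.2]
gripper_width: 0.414
grasp_force: 4.3
```

Emit:
{"api": "send_rows", "payload": {
  "series": [
    [[0,0,0,0,2.6],[0,0,0,0,1.2],[0,0,0,0,1.2],[0,0,0,0,1.2],[0,0,0,0,1.2]]
  ],
  "grip_force": 10
}}

```text
t: 8.55
eef_pos: [575.6, -159.9, 102.4]
eef_rot: [[0.071, 0.997, 0.0], [0.997, -0.071, 0.0], [0.0, 0.0, -1.0]]
wrist_force: [1.0, -1.5, 0.9]
gripper_width: 0.221
grasp_force: 10.1
```

Emit:
{"api": "send_rows", "payload": {
  "series": [
    [[0,0,0,0,2.7],[0,0,0,0,2.7],[0,0.1,-0.1,0,2.7],[0,0.2,-0.2,0,2.7],[0,0.2,-0.2,0,2.7]]
  ]
}}

```text
t: 8.97
eef_pos: [575.1, -159.8, 101.8]
eef_rot: [[0.071, 0.997, -0.001], [0.997, -0.071, -0.003], [-0.003, -0.001, -1.0]]
wrist_force: [-8.3, -6.2, 8.1]
gripper_width: 0.305
grasp_force: 5.0
```

Emit:
{"api": "send_rows", "payload": {
  "series": [
    [[0,0,0,0,1.2],[0,0,0,0,1.2],[0,0,0,0,1.2],[0,0,0,0,1.2]]
  ],
  "grip_force": 18
}}

```text
t: 9.3
eef_pos: [577.2, -159.9, 102.2]
eef_rot: [[0.072, 0.997, 0.004], [0.997, -0.072, -0.003], [-0.002, 0.004, -1.0]]
wrist_force: [1.8, -5.0, 4.7]
gripper_width: 0.215
grasp_force: 19.0
```

Emit:
{"api": "send_rows", "payload": {
  "series": [
    [[0,-0.1,0.2,0,1.2],[0,-0.19,0.4,0,1.2],[0,-0.28,0.6,0,1.2],[0,-0.42,0.9,0,1.2],[0,-0.42,0.9,0,1.2]]
  ]
}}

```text
t: 9.72
eef_pos: [575.6, -162.6, 109.9]
eef_rot: [[0.071, 0.997, 0.0], [0.997, -0.071, -0.0], [-0.0, 0.0, -1.0]]
wrist_force: [-0.0, -0.6, -1.5]
gripper_width: 0.214
grasp_force: 18.0
```

Emit:
{"api": "send_rows", "payload": {
  "series": [
    [[0,-0.42,0.9,0,1.2],[-0.1,-0.84,1.8,0,1.2],[-0.1,-1.26,2.7,0,1.2],[-0.1,-1.68,3.6,0,1.2],[-0.2,-2.1,4.5,0,1.2],[-0.2,-2.52,5.4,0,1.2],[-0.2,-2.94,6.3,0,1.2],[-0.2,-3.36,7.2,0,1.2]]
  ]
}}

```text
t: 10.38
eef_pos: [573.5, -196.7, 182.7]
eef_rot: [[0.071, 0.997, 0.0], [0.997, -0.071, -0.0], [-0.0, 0.0, -1.0]]
wrist_force: [-0.2, 0.1, -0.0]
gripper_width: 0.214
grasp_force: 18.0
```

Emit:
{"api": "send_rows", "payload": {
  "series": [
    [[0,-0.6,1.5,0,1.2],[0,-1.2,3,0,1.2],[0,-1.5,5,0,1.2],[0,-1.5,6,0,1.2],[0,-1.5,6,0,1.2],[0,-1.5,6,0,1.2]]
  ]
}}

```text
t: 10.88
eef_pos: [573.8, -211.2, 242.1]
eef_rot: [[0.071, 0.997, 0.001], [0.997, -0.071, -0.0], [-0.0, 0.001, -1.0]]
wrist_force: [0.5, -0.2, -1.2]
gripper_width: 0.209
grasp_force: 18.0
```

```bash
python3 - <<'E'
from h import *
c,s_=wsnap('w2');print(s_['wrist_force'],s_['eef_pos'])
a=snap('side','s3')['img'][:,:,::-1];w=c['img'][:,:,::-1]
cv2.imwrite('pics/v3.png',np.hstack([cv2.resize(a[60:180,190:290],(400,480),interpolation=cv2.INTER_CUBIC),cv2.resize(w[180:372,180:340],(400,480),interpolation=cv2.INTER_CUBIC)]))
E
```

```text
[ 0.53076268 -0.24592077 -1.187225  ] [ 573.76430542 -211.16003224  242.07433068]
```

View pics/v3.png

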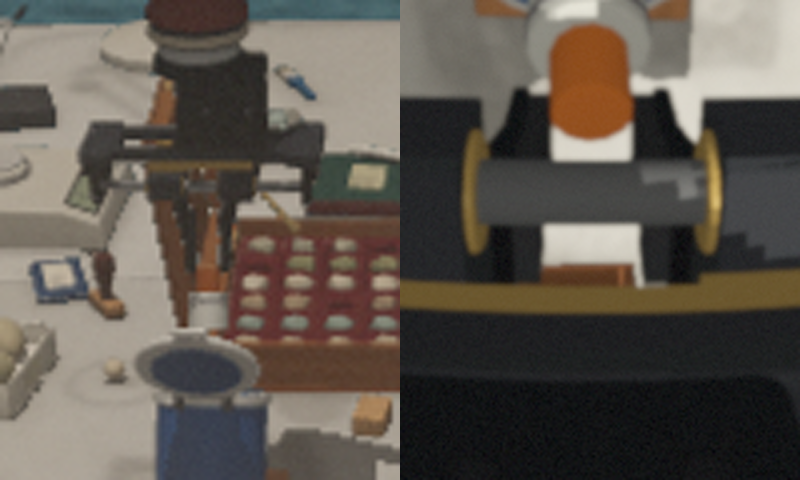

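The logger is held. The orange cap top is at about (256.8,224.8) in the wrist image, with the white shoulder above it near (256,194), so it is still leaning. I check the lean against a model while moving up and over.

```bash
python3 - <<'E'
from h import *
import glob
st=np.load('pics/w2s.npz')
def P(x,z): return wproj('w2',st['R']@np.array([x,0,z])+st['p'])
q=np.linspace(0,6.28,60)
for cx in(5,8):
  for a in(0,.2,.44,.6):
    ax=np.array([np.sin(a),0,np.cos(a)]); pr=np.array([np.cos(a),0,-np.sin(a)]);c=np.array([cx,0,20.])
    f=lambda X:wproj('w2',st['R']@X+st['p'])
    far=[f(c+22*ax+16*(np.cos(t)*pr+np.sin(t)*np.array([0,1,0]))) for t in q]
    near=[f(c+10*(np.cos(t)*pr+np.sin(t)*np.array([0,1,0]))) for t in q]
    print(cx,a,'captop',f(c).round(1),'near low v',np.max(near,0).round(1),'shoulder',np.min(far,0).round(0),np.max(far,0).round(0))
E
```

```text
5 0 captop [257.6 228.9] near low v [275.1 244.6] shoulder [233. 191.] [282. 238.]
5 0.2 captop [257.6 228.9] near low v [275.1 242.8] shoulder [232. 187.] [283. 230.]
5 0.44 captop [257.6 228.9] near low v [275.1 240. ] shoulder [232. 183.] [283. 220.]
5 0.6 captop [257.6 228.9] near low v [275.1 237.8] shoulder [232. 181.] [284. 214.]
8 0 captop [257.6 224.1] near low v [275.2 239.9] shoulder [232. 187.] [282. 234.]
8 0.2 captop [257.6 224.1] near low v [275.2 238.2] shoulder [232. 182.] [283. 226.]
8 0.44 captop [257.6 224.1] near low v [275.2 235.4] shoulder [232. 178.] [283. 216.]
8 0.6 captop [257.6 224.1] near low v [275.2 233.3] shoulder [231. 176.] [284. 209.]
```

Emit:
{"api": "send_rows", "payload": {
  "series": [
    [[0,0,3,0,1.2],[0,0,6,0,1.2],[0,0,9,0,1.2],[0,0,12,0,1.2],[0,2,12.5,0,1.2],[-0.2,5,12.5,0,1.2],[-0.4,8,12.5,0,1.2],[-0.6,11,12.5,0,1.2]]
  ]
}}

```text
t: 11.65
eef_pos: [566.9, -99.9, 365.0]
eef_rot: [[0.072, 0.997, -0.002], [0.997, -0.072, 0.001], [0.001, -0.002, -1.0]]
wrist_force: [-0.5, -0.6, -0.5]
gripper_width: 0.213
grasp_force: 18.0
```

Emit:
{"api": "send_rows", "payload": {
  "series": [
    [[-0.2,3,0,0,1.2],[-0.4,6,0,0,1.2],[-0.6,9,0,0,1.2],[-0.8,12,0,0,1.2],[-1,15,0,0,1.2],[-1.2,18,0,0,1.2],[-1.3,20,0,0,1.2],[-1.3,21.4,0,0,1.2]]
  ]
}}

```text
t: 12.32
eef_pos: [553.4, 115.4, 364.8]
eef_rot: [[0.069, 0.998, -0.003], [0.998, -0.069, 0.0], [0.0, -0.003, -1.0]]
wrist_force: [0.4, 0.3, -0.7]
gripper_width: 0.215
grasp_force: 18.0
```

Emit:
{"api": "send_rows", "payload": {
  "series": [
    [[0,0,-3,0,1.2],[0,0,-6,0,1.2],[0,0,-9,0,1.2],[0,0,-12,0,1.2],[0,0,-15,0,1.2],[0,0,-18,0,1.2],[0,0,-20,0,1.2],[0,0,-20,0,1.2]]
  ]
}}

```text
t: 12.98
eef_pos: [549.7, 112.8, 159.4]
eef_rot: [[0.071, 0.997, -0.012], [0.998, -0.071, -0.001], [-0.002, -0.012, -1.0]]
wrist_force: [-1.0, 0.5, -1.2]
gripper_width: 0.217
grasp_force: 18.0
```

Emit:
{"api": "send_rows", "payload": {
  "series": [
    [[0.1,0.9,0,0,1.2],[0.1,0.9,-1.5,0,1.2],[0.1,0.9,-3,0,1.2],[0.1,0.9,-4.5,0,1.2],[0.1,0.9,-6,0,1.2],[0.1,0.9,-6.5,0,1.2],[0.1,0.9,-6.5,0,1.2],[0.1,0.9,-6.5,0,1.2]]
  ]
}}

```text
t: 13.65
eef_pos: [556.4, 122.3, 103.0]
eef_rot: [[0.071, 0.997, 0.002], [0.997, -0.071, 0.0], [0.0, 0.002, -1.0]]
wrist_force: [-0.3, -0.3, -0.2]
gripper_width: 0.216
grasp_force: 18.0
```

Emit:
{"api": "send_rows", "payload": {
  "series": [
    [[0,0,-0.4,0,1.2],[0,0,-0.8,0,1.2],[0,0,-0.8,0,1.2],[0,0,-0.8,0,1.2]]
  ]
}}

```text
t: 13.98
eef_pos: [555.4, 121.9, 93.6]
eef_rot: [[0.071, 0.997, -0.0], [0.997, -0.071, -0.0], [-0.0, -0.0, -1.0]]
wrist_force: [0.0, 0.6, -0.4]
gripper_width: 0.217
grasp_force: 18.0
```

Emit:
{"api": "send_rows", "payload": {
  "series": [
    [[0,0,-0.3,0,1.2],[0,0,-0.6,0,1.2],[0,0,-0.8,0,1.2],[0,0,-0.8,0,1.2],[0,0,-0.8,0,1.2]]
  ],
  "grip_force": 10
}}

```text
t: 14.4
eef_pos: [555.2, 121.9, 85.2]
eef_rot: [[0.071, 0.997, -0.001], [0.997, -0.071, -0.0], [-0.0, -0.001, -1.0]]
wrist_force: [0.8, 0.2, -1.3]
gripper_width: 0.219
grasp_force: 10.0
```

Emit:
{"api": "send_rows", "payload": {
  "series": [
    [[0,0,-0.1,0,1.2],[0,0,-0.2,0,1.2],[0,0,-0.2,0,1.2],[0,0,-0.2,0,1.2]]
  ]
}}

```text
t: 14.73
eef_pos: [555.5, 121.9, 83.5]
eef_rot: [[0.071, 0.997, 0.0], [0.997, -0.071, -0.0], [-0.0, 0.0, -1.0]]
wrist_force: [-0.6, -0.6, -1.0]
gripper_width: 0.221
grasp_force: 10.0
```

Emit:
{"api": "send_rows", "payload": {
  "series": [
    [[0,0,-0.1,0,1.2],[0,0,-0.1,0,1.2],[0,0,-0.1,0,1.2]]
  ]
}}

```text
t: 14.98
eef_pos: [555.8, 121.9, 83.0]
eef_rot: [[0.071, 0.997, 0.001], [0.997, -0.071, 0.0], [0.0, 0.001, -1.0]]
wrist_force: [-1.0, -0.3, 2.5]
gripper_width: 0.224
grasp_force: 10.0
```

Emit:
{"api": "send_rows", "payload": {
  "series": [
    [[0,0,-0.1,0,1.2],[0,0,-0.1,0,1.2],[0,0,-0.1,0,1.2]]
  ]
}}

```text
t: 15.23
eef_pos: [556.3, 121.8, 82.7]
eef_rot: [[0.071, 0.997, 0.002], [0.997, -0.071, -0.0], [0.0, 0.002, -1.0]]
wrist_force: [-1.0, -1.3, 7.2]
gripper_width: 0.221
grasp_force: 10.2
```

```bash
python3 - <<'E'
from h import *
s=env.state();print(s['wrist_force'],s['eef_pos'])
a=snap('side','s4')['img'][:,:,::-1]
c,_=wsnap('w4')
cv2.imwrite('pics/v4.png',np.hstack([cv2.resize(a[170:270,205:288],(400,480),interpolation=cv2.INTER_CUBIC),cv2.resize(c['img'][130:322,180:340,::-1],(400,480),interpolation=cv2.INTER_CUBIC)]))
E
```

```text
[-1.03707842 -1.31429151  7.1740341 ] [556.2725083  121.82403935  82.68800556]
```

View pics/v4.png

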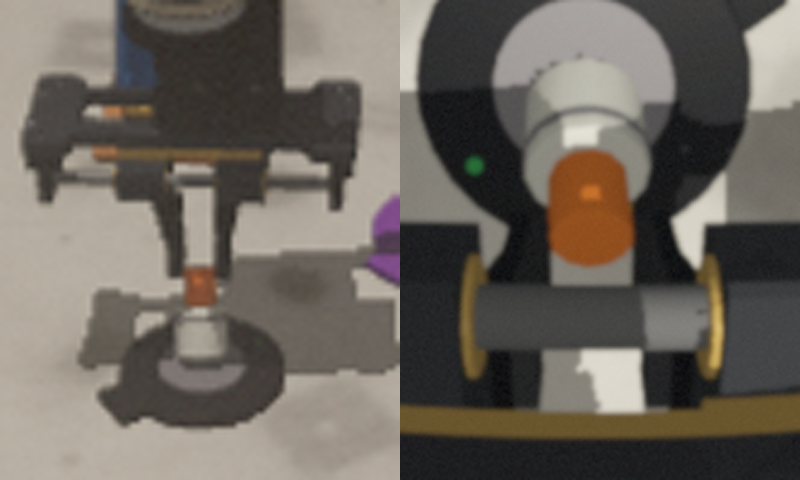

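Contact comes at the predicted height (TCP z 83). The wrist view shows the logger leaning toward the spot, with the cap top near (256,228). I pivot it upright about its lower edge by moving the grip 22 mm in +y with a light grip.

Emit:
{"api": "send_rows", "payload": {
  "series": [
    [[0,0,0.03,0,1.2],[0,0.2,0.05,0,1.2],[0,0.4,0.06,0,1.2],[0,0.6,0.06,0,1.2],[0,0.8,0.05,0,1.2],[0,0.8,0.05,0,1.2]]
  ],
  "grip_force": 5
}}

```text
t: 15.83
eef_pos: [556.2, 130.4, 82.8]
eef_rot: [[0.071, 0.997, 0.002], [0.997, -0.071, 0.0], [0.001, 0.002, -1.0]]
wrist_force: [0.3, 0.6, 5.4]
gripper_width: 0.226
grasp_force: 5.0
```

```bash
cat > tilt.py <<'E'
from h import *
import sys
n=sys.argv[1];c,s=wsnap(n);print(s['wrist_force'].round(1),s['eef_pos'].round(1))
hsv=cv2.cvtColor(c['img'],cv2.COLOR_RGB2HSV)
m=cv2.inRange(hsv,(5,180,80),(18,255,255));m[:150]=0;m[245:]=0;m[:,:220]=0;m[:,290:]=0
y,x=np.nonzero(m);print('orange u',x.min(),x.max(),'v',y.min(),y.max())
E
cat > cal.py <<'E'
from h import *
s=np.load('pics/w4.npz')
hsv=cv2.cvtColor(s['img'],cv2.COLOR_RGB2HSV);m=cv2.inRange(hsv,(5,180,80),(18,255,255));m[:150]=0;m[245:]=0;m[:,:220]=0;m[:,290:]=0
y,x=np.nonzero(m);print('w4 orange v',y.min(),y.max())
E
python3 cal.py; python3 tilt.py w5
python3 - <<'E'
from h import *
st=np.load('pics/w4s.npz');q=np.linspace(0,6.28,60)
for a in(0,.1,.2,.3,.44):
    ax=np.array([np.sin(a),0,np.cos(a)]); pr=np.array([np.cos(a),0,-np.sin(a)]);Y=np.array([0,1,0])
    c=np.array([8,0,22.])-2*ax
    v=[[wproj('w4',st['R']@(c+k*ax+10*(np.cos(t)*pr+np.sin(t)*Y))+st['p'])[1] for t in q] for k in(0,22)]
    print(a,'orange v %.1f..%.1f'%(min(map(min,v)),max(map(max,v))))
E
```

```text
w4 orange v 191 234
[0.3 0.6 5.4] [556.2 130.4  82.8]
orange u 239 273 v 194 236
0 orange v 195.9..239.9
0.1 orange v 193.5..239.4
0.2 orange v 191.2..238.8
0.3 orange v 189.2..238.0
0.44 orange v 186.9..236.6
```

Emit:
{"api": "send_rows", "payload": {
  "series": [
    [[0,0.2,0,0,1.2],[0,0.4,-0.02,0,1.2],[0,0.6,-0.05,0,1.2],[0,0.8,-0.1,0,1.2],[0,0.8,-0.1,0,1.2]]
  ]
}}

```text
t: 16.3
eef_pos: [555.8, 138.6, 81.3]
eef_rot: [[0.071, 0.997, 0.001], [0.997, -0.071, 0.001], [0.001, 0.001, -1.0]]
wrist_force: [-0.7, 1.0, 5.4]
gripper_width: 0.222
grasp_force: 5.0
```

```bash
python3 tilt.py w6
```

```text
[-0.7  1.   5.4] [555.8 138.6  81.3]
orange u 239 273 v 197 239
```

Emit:
{"api": "send_rows", "payload": {
  "series": [
    [[0,0.15,-0.03,0,1.2],[0,0.3,-0.08,0,1.2],[0,0.45,-0.12,0,1.2],[0,0.55,-0.15,0,1.2],[0,0.55,-0.18,0,1.2],[0,0.55,-0.18,0,1.2]]
  ]
}}

```text
t: 16.85
eef_pos: [555.4, 143.7, 79.5]
eef_rot: [[0.071, 0.997, -0.0], [0.997, -0.071, 0.0], [0.0, -0.0, -1.0]]
wrist_force: [-1.7, 0.6, 7.1]
gripper_width: 0.226
grasp_force: 5.0
```

```bash
python3 tilt.py w7; python3 - <<'E'
from h import *
c=np.load('pics/w7.npz')['img'][:,:,::-1];a=snap('side','s5')['img'][:,:,::-1]
cv2.imwrite('pics/v7.png',np.hstack([cv2.resize(a[170:270,205:288],(400,480),interpolation=cv2.INTER_CUBIC),cv2.resize(c[130:322,180:340],(400,480),interpolation=cv2.INTER_CUBIC)]))
E
```

```text
[-1.7  0.6  7.1] [555.4 143.7  79.5]
orange u 239 273 v 200 240
```

View pics/v7.png

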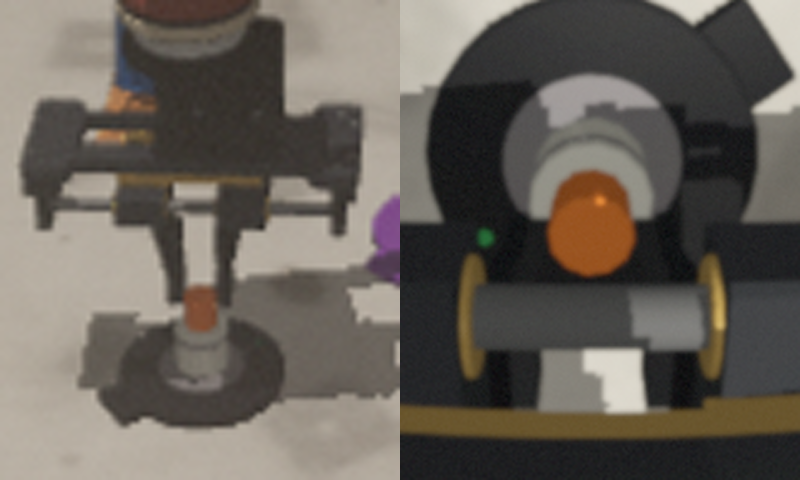

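It is nearly upright inside the grey spot, with the cap at (256,224). A last millimetre, then I release.

Emit:
{"api": "send_rows", "payload": {
  "series": [
    [[0,0.1,0,0,1.2],[0,0.1,0,0,1.8],[0,0.1,0,0,2.2],[0,0.1,0,0,2.6],[0,0.1,0,0,3.4],[0,0.1,0,0,3.4],[0,0.1,0,0,3.4]]
  ]
}}

```text
t: 17.53
eef_pos: [555.1, 144.4, 78.7]
eef_rot: [[0.071, 0.997, -0.001], [0.997, -0.071, -0.0], [-0.0, -0.001, -1.0]]
wrist_force: [1.1, 0.4, -0.3]
gripper_width: 0.373
grasp_force: 0.0
```

Emit:
{"api": "send_rows", "payload": {
  "series": [
    [[0,0,1,0,3.4],[0,0,3,0,3.4],[0,0,6,0,3.4],[0,0,9,0,3.4],[0,-0.5,12,0,3.4],[0,-1,12,0,3.4],[0,-1,12,0,3.4],[0,-1,12,0,3.4]]
  ]
}}

```text
t: 18.2
eef_pos: [555.3, 134.2, 199.3]
eef_rot: [[0.071, 0.997, 0.0], [0.997, -0.071, 0.0], [0.0, 0.0, -1.0]]
wrist_force: [-0.7, -0.2, -0.2]
gripper_width: 0.393
grasp_force: 0.0
```

```bash
cat > /tmp/x.py <<'E'
from h import *
c,s=wsnap('w8');R=np.load('pics/w8s.npz')
def P(x,y,z):return wproj('w8',np.array([x,y,z]))
for p in((556,153.2,10),(556,153.2,62),(556,153.2,40)):print(p,P(*p).round(1))
hsv=cv2.cvtColor(c['img'],cv2.COLOR_RGB2HSV);m=cv2.inRange(hsv,(5,180,80),(18,255,255));m[250:]=0
n,l,st,ce=cv2.connectedComponentsWithStats(m)
print([(st[i],ce[i].round(1)) for i in range(1,n) if st[i][4]>80])
cv2.imwrite('pics/w8c.png',cv2.resize(c['img'][90:270,150:390,::-1],None,fx=3,fy=3,interpolation=cv2.INTER_CUBIC))
E
PYTHONPATH=. python3 /tmp/x.py
```

```text
Traceback (most recent call last):
  File "h.py", line 1, in <module>
    from workcell import env, vision
ModuleNotFoundError: No module named 'workcell'
```

I have used all ten picture views, so the remaining checks are numeric.

```bash
cat > chk.py <<'E'
from h import *
c,s=wsnap('w8')
hsv=cv2.cvtColor(c['img'],cv2.COLOR_RGB2HSV);m=cv2.inRange(hsv,(5,180,80),(18,255,255));m[250:]=0
n,l,st,ce=cv2.connectedComponentsWithStats(m)
print([(st[i],ce[i].round(1)) for i in range(1,n) if st[i][4]>80])
q=np.linspace(0,6.28,60)
def box(x,y):
    v=np.array([wproj('w8',np.array([x+10*np.cos(t),y+10*np.sin(t),z])) for t in q for z in(40,62)]);return v.min(0).round(1),v.max(0).round(1)
for y in(148,153,158):print(y,box(556,y))
print('spot',wproj('w8',np.array([556,153.2,10.])))
a=snap('side','s6');hs=cv2.cvtColor(a['img'],cv2.COLOR_RGB2HSV);m=cv2.inRange(hs,(3,120,80),(18,255,255));m[:200]=0;m[260:]=0;m[:,:225]=0;m[:,270:]=0
y,x=np.nonzero(m);print('side orange',x.min(),x.max(),y.min(),y.max())
print('pred',[np.round(proj(a,np.array([556,153.,z])),1) for z in(40,62)])
E
python3 chk.py
```

```text
[(array([247, 155,  18,  20, 271], dtype=int32), array([255.2, 164.8]))]
148 (array([246.2, 156.4]), array([267.4, 181. ]))
153 (array([245.8, 151.5]), array([267.1, 175.8]))
158 (array([245.3, 146.6]), array([266.7, 170.7]))
spot [256.37897996 156.27685883]
side orange 225 257 200 238
pred [array([245.4, 236.9]), array([245.1, 230.7])]
```

The numbers fit: the cap box (247–265, 155–175) matches an upright logger at about y=152 on the pad, 1–2 mm off centre. Next I plan the lid push as an arc.

```bash
python3 - <<'E'
import numpy as np
for b in (.95,.7,.45,.2,0,-.25,-.5,-.75,-1,-1.25,-1.5,-1.75,-1.95,-2.01):
    C=np.array([37,144.])+70*np.array([np.sin(b),np.cos(b)])+6*np.array([np.cos(b),-np.sin(b)])
    cx=C[0]+9.5
    print(b,'TCP cm  x %.1f y %.1f z %.1f'%((574.3+.064*cx)/10,(-163.5+.998*cx)/10,(C[1]+25)/10))
E
```

```text
0.95 TCP cm  x 58.1 y -5.7 z 20.5
0.7 TCP cm  x 58.0 y -6.8 z 21.9
0.45 TCP cm  x 58.0 y -8.1 z 22.9
0.2 TCP cm  x 57.9 y -9.7 z 23.6
0 TCP cm  x 57.8 y -11.1 z 23.9
-0.25 TCP cm  x 57.7 y -12.9 z 23.8
-0.5 TCP cm  x 57.5 y -14.5 z 23.3
-0.75 TCP cm  x 57.5 y -16.0 z 22.4
-1 TCP cm  x 57.4 y -17.3 z 21.2
-1.25 TCP cm  x 57.3 y -18.2 z 19.7
-1.5 TCP cm  x 57.3 y -18.6 z 18.0
-1.75 TCP cm  x 57.3 y -18.7 z 16.2
-1.95 TCP cm  x 57.3 y -18.4 z 14.9
-2.01 TCP cm  x 57.3 y -18.3 z 14.5
```

Emit:
{"api": "send_rows", "payload": {
  "series": [
    [[0.4,-2,0.5,0,0],[0.8,-5,0.5,0,0],[1.2,-8,0.5,0,0],[1.6,-11,0.5,0,0],[2,-13,0.5,0,0],[2.4,-13,0.5,0,0],[2.8,-13,0.5,0,0],[2.8,-13,0.5,0,0]]
  ]
}}

```text
t: 18.97
eef_pos: [583.5, 5.0, 203.1]
eef_rot: [[0.071, 0.997, -0.002], [0.997, -0.071, 0.001], [0.001, -0.002, -1.0]]
wrist_force: [-0.5, 0.6, 0.6]
gripper_width: 0.011
grasp_force: 0.0
```

Emit:
{"api": "send_rows", "payload": {
  "series": [
    [[0,-3,0,0,0],[-0.2,-6.1,0.1,0,0],[-0.2,-6.6,0.8,0,0],[-0.3,-7.2,1.5,0,0],[-0.3,-7.8,2,0,0],[-0.3,-8.5,2.5,0,0],[-0.4,-9.3,2.9,0,0],[-0.4,-10.1,3.2,0,0]]
  ]
}}

```text
t: 19.63
eef_pos: [579.6, -96.4, 237.0]
eef_rot: [[0.07, 0.998, 0.001], [0.998, -0.07, -0.0], [-0.0, 0.001, -1.0]]
wrist_force: [-0.1, 1.8, -1.0]
gripper_width: 0.006
grasp_force: 0.4
```

Emit:
{"api": "send_rows", "payload": {
  "series": [
    [[-0.1,-0.7,0.2,0,0],[-0.1,-1.4,0.3,0,0],[-0.2,-2.3,0.3,0,0],[-0.2,-3.2,0.2,0,0],[-0.3,-4,0,0,0],[-0.4,-4.8,-0.3,0,0],[-0.4,-5.6,-0.7,0,0],[-0.4,-6.3,-1.2,0,0]]
  ]
}}

```text
t: 20.3
eef_pos: [575.3, -160.7, 223.8]
eef_rot: [[0.071, 0.997, -0.0], [0.997, -0.071, -0.0], [-0.0, -0.0, -1.0]]
wrist_force: [-0.3, -0.2, 0.8]
gripper_width: 0.004
grasp_force: 0.5
```

Pushing gently along the arc; I continue down to shut.

Emit:
{"api": "send_rows", "payload": {
  "series": [
    [[-0.1,-0.6,-0.6,0,0],[-0.1,-1.3,-1.2,0,0],[-0.1,-1.8,-1.9,0,0],[-0.2,-2.2,-2.7,0,0],[-0.2,-2.4,-3.5,0,0],[-0.2,-2.6,-4.4,0,0],[-0.2,-2.7,-5.3,0,0],[-0.2,-2.7,-6.2,0,0]]
  ]
}}

```text
t: 20.97
eef_pos: [573.4, -186.6, 161.2]
eef_rot: [[0.071, 0.997, -0.0], [0.997, -0.071, 0.0], [0.0, -0.0, -1.0]]
wrist_force: [-0.5, 0.3, 1.8]
gripper_width: 0.006
grasp_force: 0.6
```

Emit:
{"api": "send_rows", "payload": {
  "series": [
    [[0,0.1,-0.4,0,0],[0,0.2,-0.8,0,0],[0,0.3,-1.1,0,0],[0,0.3,-1.1,0,0],[0,0.3,-1.1,0,0]]
  ]
}}

```text
t: 21.38
eef_pos: [573.4, -184.3, 153.0]
eef_rot: [[0.07, 0.998, -0.0], [0.998, -0.07, -0.002], [-0.002, 0.0, -1.0]]
wrist_force: [-4.8, -1.4, 9.2]
gripper_width: 0.006
grasp_force: 4.7
```

Emit:
{"api": "send_rows", "payload": {
  "series": [
    [[0,0,-0.1,0,0],[0,0,-0.1,0,0],[0,0,-0.1,0,0]]
  ]
}}

```text
t: 21.63
eef_pos: [573.5, -184.3, 152.8]
eef_rot: [[0.07, 0.998, 0.0], [0.998, -0.07, -0.002], [-0.002, 0.0, -1.0]]
wrist_force: [-7.6, -1.0, 13.3]
gripper_width: 0.006
grasp_force: 6.5
```

Emit:
{"api": "send_rows", "payload": {
  "series": [
    [[0,-1,2,0,0],[0,-2,5,0,0],[0,-5,8,0,0],[0,-9,10,0,0],[0,-12,12,0,0],[-2,-15,12,0,0],[-4,-18,12,0,0],[-6,-20,12,0,0]]
  ]
}}

```text
t: 22.3
eef_pos: [512.8, -385.9, 270.8]
eef_rot: [[0.071, 0.997, 0.001], [0.997, -0.071, -0.002], [-0.001, 0.001, -1.0]]
wrist_force: [0.1, 0.1, 1.1]
gripper_width: 0.005
grasp_force: 0.0
```

Emit:
{"api": "send_rows", "payload": {
  "series": [
    [[-2,-2,0,0,0],[-4,-4,0,0,0],[-6,-6,0,0,0],[-8,-6,0,0,0],[-8,-6,0,0,0],[-8,-6,0,0,0]]
  ]
}}

```text
t: 22.8
eef_pos: [433.1, -443.8, 270.3]
eef_rot: [[0.073, 0.997, 0.001], [0.997, -0.073, 0.0], [0.0, 0.001, -1.0]]
wrist_force: [0.2, 0.2, 0.3]
gripper_width: 0.004
grasp_force: 0.0
```

```bash
cat > fin.py <<'E'
from fit import *
p=np.load('pose.npy')
T=snap('top','t9');S=snap('side','s9')
g=[cv2.cvtColor(x,cv2.COLOR_RGB2HSV) for x in(T['img'],S['img'])]
# pale metal mask near lid (low saturation, bright) extents vs model for lid angles
for nm,c,h,(x0,x1,y0,y1) in (('top',T,g[0],(300,365,140,205)),('side',S,g[1],(222,268,120,178))):
    for a in(0,.1,.25):
        l,n=lidv(a); K=uv(c,W(p,np.vstack([circ(H+l*50-6*n,l,ey,49),H+l*110+13*ey,H+l*110-13*ey])))
        print(nm,a,'lid',K.min(0).round(1),K.max(0).round(1))
    # blue = inside of mouth or outer wall; count and bbox
    m=cv2.inRange(h,(100,100,30),(125,255,255))[y0:y1,x0:x1];y,x=np.nonzero(m);print(' blue',len(x),x.min()+x0,x.max()+x0,y.min()+y0,y.max()+y0)
    b0=dict(np.load('pics/%s0.npz'%nm[0]))['img'];d=np.abs(b0.astype(int)-c['img']).max(2)[y0:y1,x0:x1]>40
    y,x=np.nonzero(d);print(' changed',x.min()+x0,x.max()+x0,y.min()+y0,y.max()+y0)
hs=g[0];m=cv2.inRange(hs,(5,150,80),(18,255,255));
y,x=np.nonzero(m[160:200,190:235]);print('cap top view',x.mean()+190,y.mean()+160,'pred',proj(T,np.array([556,153,62.])))
for r in range(152,190,4): print(r,[tuple(int(k) for k in v) for v in T['img'][r,304:364:5]])
# bystander drift
for nm,(x0,x1,y0,y1) in dict(block=(375,405,215,238),box=(128,168,238,275),egg=(130,158,140,168)).items():
    print(nm,np.abs(dict(np.load('pics/t0.npz'))['img'][y0:y1,x0:x1].astype(int)-T['img'][y0:y1,x0:x1]).mean().round(2))
E
python3 fin.py
```

```text
reader (array([554.93139108, 153.34527506,   8.24489799]), np.float64(3.2483512999994435))
block [ 434.54987677 -327.46954163   20.        ]
top 0 lid [322.6 150. ] [358.2 189.5]
top 0.1 lid [322.4 149.7] [360.6 189.4]
top 0.25 lid [322.1 149.4] [363.7 189.2]
 blue 1023 303 351 154 188
 changed 317 357 144 200
side 0 lid [226.8 154.4] [256.4 156.1]
side 0.1 lid [226.7 151.6] [256.4 156.1]
side 0.25 lid [226.7 147.3] [256.4 156.1]Traceback (most recent call last):
  File "fin.py", line 11, in <module>
    m=cv2.inRange(h,(100,100,30),(125,255,255))[y0:y1,x0:x1];y,x=np.nonzero(m);print(' blue',len(x),x.min()+x0,x.max()+x0,y.min()+y0,y.max()+y0)
                                                                                                    ~~~~~^^
    return umr_minimum(a, axis, None, out, keepdims, initial, where)
ValueError: zero-size array to reduction operation minimum which has no identity
```

```bash
python3 - <<'E'
from h import *
L=lambda f:dict(np.load('pics/'+f+'.npz'))['img']
S,T,S0,T0=L('s9'),L('t9'),L('s0'),L('t0')
for v in range(124,176,2):print(v,S[v,241],S0[v,241], S[v,232])
print('top row170');print([(u,*map(int,T[170,u])) for u in range(300,366,3)])
hs=cv2.cvtColor(T,cv2.COLOR_RGB2HSV);m=cv2.inRange(hs,(5,150,80),(18,255,255));m[:160]=0;m[200:]=0;m[:,:190]=0;m[:,235:]=0
y,x=np.nonzero(m);print('cap',x.mean(),y.mean(),len(x))
c=dict(np.load('pics/t9.npz'));print('pred',proj(c,np.array([556,153,62.])))
for nm,(x0,x1,y0,y1) in dict(block=(375,405,215,238),box=(128,168,238,275),egg=(130,158,140,168)).items():
    print(nm,np.abs(T0[y0:y1,x0:x1].astype(int)-T[y0:y1,x0:x1]).mean().round(2))
E
```

```text
124 [127  86  61] [124  84  61] [90 68 52]
126 [132  91  65] [128  89  61] [87 66 54]
128 [130  89  60] [119 105  95] [86 63 51]
130 [131  90  61] [118 112 104] [107  92  80]
132 [130  89  63] [127 121 112] [118 101  90]
134 [129  89  63] [121 114 104] [110 104  93]
136 [124  86  61] [66 69 80] [168 159 148]
138 [109  81  59] [58 62 75] [168 160 148]
140 [95 71 55] [57 64 75] [168 160 149]
142 [151 141 128] [56 62 74] [170 162 150]
144 [153 143 131] [56 63 73] [169 162 150]
146 [163 154 141] [58 62 76] [169 161 148]
148 [159 151 137] [55 61 74] [166 159 146]
150 [159 151 138] [56 60 74] [169 161 149]
152 [157 148 136] [55 60 74] [166 157 145]
154 [141 136 131] [58 63 75] [164 156 144]
156 [132 126 125] [108 105  98] [161 154 144]
158 [135 128 116] [116 109 101] [158 151 138]
160 [119 112 106] [114 108 100] [156 148 138]
162 [71 73 84] [67 72 84] [63 69 82]
164 [ 70  84 109] [ 61  76 100] [64 76 97]
166 [ 69  83 107] [ 62  79 103] [68 77 98]
168 [ 66  80 105] [ 64  79 103] [63 73 96]
170 [ 68  81 107] [ 66  79 104] [66 76 99]
172 [ 70  82 107] [ 65  80 104] [ 67  78 100]
174 [ 68  81 106] [ 66  81 104] [66 76 96]
top row170
[(300, 127, 78, 42), (303, 13, 35, 60), (306, 18, 36, 62), (309, 14, 35, 61), (312, 15, 37, 61), (315, 16, 35, 61), (318, 15, 36, 63), (321, 126, 119, 112), (324, 138, 130, 124), (327, 122, 117, 115), (330, 21, 48, 80), (333, 24, 48, 80), (336, 20, 47, 80), (339, 22, 49, 80), (342, 25, 49, 81), (345, 27, 51, 81), (348, 23, 49, 81), (351, 42, 60, 87), (354, 139, 131, 123), (357, 143, 134, 127), (360, 123, 116, 110), (363, 133, 124, 117)]
cap 210.7 178.4 40
pred (np.float64(209.96710759728907), np.float64(178.410950310213))
block 0.73
box 0.66
egg 0.8
```

The lid edge starts at v≈154 in the side view, which the model gives for 0 rad (0.1 rad would give 151.6). The lid also stopped hard at 13 N. The cap sits within 2 mm of the pad's centre, and the bystanders are unchanged.

```bash
python3 -c "
from workcell import env
print(env.sign_off())"
```

```text
the job is handed in; nothing more can be done
None
```

I handed the job in with the logger standing on the black reader pad about 2 mm from its centre, the canister lid shut and the bystanders where they were; the sign-off gave no verdict, so these are my own camera and force checks.

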